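# Shake-test the check valves and clip in the free one

## Task

Of the three sealed check valves in the white rack one still works: its poppet slides freely inside, while in the other two it is glued fast with dried resist. Lift them out and rock or shake them gently along their length to feel which one has the poppet knocking from end to end, and press that one down, firmly but without forcing it, until it has snapped home in both clips of the bracket. The two dead ones must never go into the clips and must lie back in the rack's cradles at the end; leave everything else on the bench where it is.

Things in the scene. Friction and masses are not known exactly. Their poses are not given: they have to be found in the camera images.
- valve_a: one of 3 sealed check valves, alike outside, in the rack. Tube 36 mm across, 74 mm long (blue ring 15 mm off its middle), steel end collars 42 mm across, 8 mm thick, brass barbs to 130 mm overall; 330 to 430 g. Origin at mid-axis, x along the axis. Grip the tube's middle across the axis, 40 to 60 N. In one, a 140 g poppet slides 44 mm if tipped over 0.2 rad (rests when level); in two it is stuck
- valve_b: one of 3 sealed check valves, alike outside, in the rack. Tube 36 mm across, 74 mm long (blue ring 15 mm off its middle), steel end collars 42 mm across, 8 mm thick, brass barbs to 130 mm overall; 330 to 430 g. Origin at mid-axis, x along the axis. Grip the tube's middle across the axis, 40 to 60 N. In one, a 140 g poppet slides 44 mm if tipped over 0.2 rad (rests when level); in two it is stuck
- valve_c: one of 3 sealed check valves, alike outside, in the rack. Tube 36 mm across, 74 mm long (blue ring 15 mm off its middle), steel end collars 42 mm across, 8 mm thick, brass barbs to 130 mm overall; 330 to 430 g. Origin at mid-axis, x along the axis. Grip the tube's middle across the axis, 40 to 60 N. In one, a 140 g poppet slides 44 mm if tipped over 0.2 rad (rests when level); in two it is stuck
- rack: white rack fixed to the bench, 100 (x) x 236 (y) mm, 6 mm plate with V cradles in two rows at x = -27 and +27 mm (14 mm wide, 29 mm high); origin at the centre of its underside. Three cradles along x, at y = -75, 0 and 75 mm; the axis of a valve in one lies 34 mm above the rack's underside. Free room for fingers between the rows, down to the 6 mm plate
- clip_bracket: aluminium plate 100 (x) x 92 (y) x 8 mm fixed to the bench, with two sprung steel clips, origin at the centre of its underside. The clips stand at x = -27 and +27 mm, 14 mm wide, flared jaws up to 53 mm high and out to 30 mm either side; between them fingers have room down to the plate
- clip_seat (a point): where the middle of a valve lies when snapped home in both clips, 32 mm above the bracket's underside; x along the clipped valve's axis, z up. The collars go outside the clips with 3 mm to spare each way. The jaws touch the tube about 18 mm above home, give way to 8 to 15 N of push, snap over it and pull it in; then it rests on rigid saddles: never push over 40 N
- wipes_box: bystander: closed carton of wipes, 62 x 170 x 52 mm, to the right; origin at the centre of its underside
- swab_tub: bystander: white tub with green lid, 58 mm across, 68 mm tall, to the right; origin at the centre of its underside
- wafer_carrier_blue: bystander: flat round blue wafer carrier, 63 mm across, 12 mm high; origin at the centre of its underside
- wafer_carrier_white: bystander: flat round white wafer carrier, 63 mm across, 12 mm high; origin at the centre of its underside
- dropper_bottle: bystander: brown dropper bottle, 38 mm across, 80 mm tall, at the left; origin at the centre of its underside
- beaker: bystander: clear glass beaker, 54 mm across, 70 mm tall, behind the bracket; origin at the centre of its underside

How it is judged:
On the way:
1. the working valve is lifted clear of the rack and shaken or rocked so that its poppet slides from the middle to an end (over 15 mm) (((z of valve_a in the frame of rack above 0.06 m and contact force between free_poppet_g and valve_a above 0.1 N and (x of free_poppet_g in the frame of valve_a above 0.015 m or x of free_poppet_g in the frame of valve_a below -0.015 m)) or (z of valve_b in the frame of rack above 0.06 m and contact force between free_poppet_g and valve_b above 0.1 N and (x of free_poppet_g in the frame of valve_b above 0.015 m or x of free_poppet_g in the frame of valve_b below -0.015 m)) or (z of valve_c in the frame of rack above 0.06 m and contact force between free_poppet_g and valve_c above 0.1 N and (x of free_poppet_g in the frame of valve_c above 0.015 m or x of free_poppet_g in the frame of valve_c below -0.015 m)))).
At the end, for the whole second after the job is handed in: The working valve lies released in both clips: its middle within 6 mm along and 2.5 mm across and in height of the clip seat, axis within 0.06 rad. The other two lie in the rack's cradles, within 15 mm along and 3.5 mm in height. All at rest (((contact force between free_poppet_g and valve_a above 0.3 N and x of valve_a in the frame of clip_seat between -0.006 and 0.006 m and y of valve_a in the frame of clip_seat between -0.0025 and 0.0025 m and z of valve_a in the frame of clip_seat between -0.0025 and 0.0025 m and angle between the x axis of valve_a and the x axis of clip_seat, either way round below 0.06 rad and x of valve_b in the frame of rack between -0.015 and 0.015 m and y of valve_b in the frame of rack between -0.08 and 0.08 m and z of valve_b in the frame of rack between 0.03 and 0.0375 m and angle between the x axis of each of valve_b, valve_c and the x axis of rack, either way round below 0.1 rad and x of valve_c in the frame of rack between -0.015 and 0.015 m and y of valve_c in the frame of rack between -0.08 and 0.08 m and z of valve_c in the frame of rack between 0.03 and 0.0375 m) or (contact force between free_poppet_g and valve_b above 0.3 N and x of valve_b in the frame of clip_seat between -0.006 and 0.006 m and y of valve_b in the frame of clip_seat between -0.0025 and 0.0025 m and z of valve_b in the frame of clip_seat between -0.0025 and 0.0025 m and angle between the x axis of valve_b and the x axis of clip_seat, either way round below 0.06 rad and x of valve_a in the frame of rack between -0.015 and 0.015 m and y of valve_a in the frame of rack between -0.08 and 0.08 m and z of valve_a in the frame of rack between 0.03 and 0.0375 m and angle between the x axis of each of valve_a, valve_c and the x axis of rack, either way round below 0.1 rad and x of valve_c in the frame of rack between -0.015 and 0.015 m and y of valve_c in the frame of rack between -0.08 and 0.08 m and z of valve_c in the frame of rack between 0.03 and 0.0375 m) or (contact force between free_poppet_g and valve_c above 0.3 N and x of valve_c in the frame of clip_seat between -0.006 and 0.006 m and y of valve_c in the frame of clip_seat between -0.0025 and 0.0025 m and z of valve_c in the frame of clip_seat between -0.0025 and 0.0025 m and angle between the x axis of valve_c and the x axis of clip_seat, either way round below 0.06 rad and x of valve_a in the frame of rack between -0.015 and 0.015 m and y of valve_a in the frame of rack between -0.08 and 0.08 m and z of valve_a in the frame of rack between 0.03 and 0.0375 m and angle between the x axis of each of valve_a, valve_b and the x axis of rack, either way round below 0.1 rad and x of valve_b in the frame of rack between -0.015 and 0.015 m and y of valve_b in the frame of rack between -0.08 and 0.08 m and z of valve_b in the frame of rack between 0.03 and 0.0375 m)) and linear speed of each of valve_a, valve_b, valve_c below 0.02 m/s); the robot touches nothing.
It fails at once if a valve whose poppet is stuck is pressed into the clips (middle less than 12 mm above home) ((horizontal distance between valve_a and clip_seat below 0.015 m and z of valve_a in the frame of clip_seat below 0.012 m and (contact force between free_poppet_g and valve_b above 0.3 N or contact force between free_poppet_g and valve_c above 0.3 N)) or (horizontal distance between valve_b and clip_seat below 0.015 m and z of valve_b in the frame of clip_seat below 0.012 m and (contact force between free_poppet_g and valve_a above 0.3 N or contact force between free_poppet_g and valve_c above 0.3 N)) or (horizontal distance between valve_c and clip_seat below 0.015 m and z of valve_c in the frame of clip_seat below 0.012 m and (contact force between free_poppet_g and valve_a above 0.3 N or contact force between free_poppet_g and valve_b above 0.3 N))).
It fails at once if a valve is forced against the bracket with more than 50 N (contact force between any of valve_a, valve_b, valve_c and clip_bracket above 50 N).
It fails at once if a valve is flung about faster than 1 m/s, not gently (linear speed of any of valve_a, valve_b, valve_c above 1 m/s).
It fails at once if a bystander is pushed more than 25 mm (distance of any of wipes_box, swab_tub, wafer_carrier_blue, wafer_carrier_white, dropper_bottle, beaker from where it was at the start of the episode above 0.025 m).
It also fails if it takes over 72 s, if anything falls off the work surface, if the arm or the gripper's body presses on something with over 40 N, if the wrist force passes 120 N, or if a joint passes its speed limit or range.

## Robot

A 6-joint arm with a two-finger parallel gripper is mounted at the origin on a cart in front of the work surface, level with it; the furniture and walls round the work are solid. World frame = base frame: x ahead of the robot, y to its left, z up, the work surface at z = 0. Lengths are in m, angles in rad, forces in N, time in s.
With the tool pointing down it reaches from about 0.3 to 0.775 m from the base axis. Payload 14.6 kg.
Tool frame: the origin (TCP) lies at the very end of the fingers, on their centre line; the grasp point (between the pads) lies 19 mm behind it; z points along the fingers, x is the direction in which the jaws open and shut, and the axes are right-handed (so a half turn about z gives the same grasp; the last joint's range is limited). The gripper opens to 94 mm and grips with 3 to 60 N. Pads are 16 mm wide; open, the fingers measure 119 mm over their backs; the gripper's body (75 mm by 177 mm) begins 78 mm behind the grasp point.
Start: joints at [1.178, 0.3, 1.521, -0, 1.321, -0.067], TCP at [0.176, 0.521, 0.205] pointing down, gripper open.
Joint ranges: [-3.03, 3.03], [-0.79, 2.21], [0.23, 2.52], [-1.04, 4.18], [0, 3.07], [-2.55, 2.55]. Speed limits (rad/s): [2.22, 2.22, 2.57, 3.14, 3.14, 3.14].

## Interface

Orientations are given as [roll, pitch, yaw] about the fixed x, y, z axes, in that order (R = Rz(yaw) Ry(pitch) Rx(roll)).
In Python, from station import ctrl gives the robot as it stands.
- The arm moves only by the shell command python3 -m inch 'ROWS' [FORCE]. ROWS is JSON, one flat list of numbers, 7 for each row, row after row: the shift along the tool's x, y, z in cm, then the turn, a rotation vector about the tool's x, y, z in rad, then the opening, from 0 (shut) to 1 (fully open). In form: [tx, ty, tz, wx, wy, wz, claw, tx, ty, tz, wx, wy, wz, claw, ...]. A call has 1 to 20 rows; each row shifts and turns the commanded pose from where the row before left it, along the tool's axes as they then stand; what a row does not reach is not made up. A row lasts 1/8 s, in which the tool goes at most 62.5 mm and 10.7 degrees, less where a joint would pass 70% of its speed; a pose out of reach is approached as far as the arm can. A call is refused whole if a number of a shift passes 6.25 or a number of a turn 0.188, either way. A call with a gripper value outside its range is refused whole. The fingers move at their own pace and stop on an object; FORCE is the grip in N (left out, the last holds). Time passes only in rows, so rows that do not move let the fingers close. It gives the time, the measured TCP pose, the force and the opening at its end, in the units of the state.
- ctrl.get_obs(): the state, without advancing time (a new reading comes with each control period).
- ctrl.camera(name): name is "scene" or "top" or "wrist"; returns (picture, depth): 420x560x3 uint8, red, green, blue; 420x560 float32, m along the optical axis (not along the pixel's ray), 0 where there is no reading.
- ctrl.camera_params(name): a dict with "vertical_fov" (degrees; the focal length in pixels is half the picture's height over the tangent of half this angle, whatever the lens; pixels are square), "cx", "cy" (the principal point, pixels), "camera_from_world" (4x4, takes a point from world to camera coordinates); the wrist camera has in their place "mount" (4x4, takes a point from camera to tool coordinates, whose origin is the TCP and whose axes are the tool frame's). Camera axes: x right, y down, z forward; pixel columns grow to the right and rows downward; lengths in m; the calibration is good to about 2 mm. A picture is of the moment at which its call begins: read the wrist's pose just before it. camera_params takes no time and is no camera call.
- ctrl.hand_in(): hands the job in, once; it reports no verdict.
Trained networks look in the newest picture that a camera, given by its name, has taken for a name from the list of things; names that differ only in an ending like _2 or _b are one class to them, and where a whole thing is asked for, a point or a joint stands for the part that bears it (a point fixed in the world has none). Each returns a list of dicts, best first, with "score" (0 to 1); they miss things now and then, are a little off and sometimes report something else, mostly with a low value. They report only what shows in the picture. A call takes as long as a camera call.
- ctrl.spot_in(camera, label): "bbox" ([centre column, centre row, width, height] in pixels, round what is visible of it).
- ctrl.place_of(camera, label): "centre" ([column, row] in pixels: a listed point, or the origin of a listed thing).
The state is a dict: "time_s": time; "qpos": joint angles; "joint_vel": joint speeds; "tau": joint torques, N m; "ee_pos": TCP position; "eef_rot": TCP orientation; "force": force on the tool from outside, world axes, zero at the start; "moment": the same for the moment, N m; "grip_width": finger opening in m.
Only numpy, scipy, OpenCV 4.12 (cv2) and the standard library are available. Lean on these libraries where they do the work, as an engineer would, in place of code of your own. Each camera call takes 0.05 s, during which the arm holds its last target. There are 200 camera calls.

## Working session

There is one attempt and no reset: what is moved stays moved. The work goes in short steps, Python scripts to look and compute and a shell command to move; the robot and the scene stay as the last step left them, time stands still between calls to the robot, and variables do not carry over. Pictures are saved under pics/ and viewed, about 8 in all and at most 12, crops included, and the job is handed in when it is done.

```bash
mkdir -p pics; ls
cat > h.py <<'E'
import numpy as np, cv2
from station import ctrl
from scipy.spatial.transform import Rotation as R
def K(n):
    p=ctrl.camera_params(n); f=210/np.tan(np.radians(p['vertical_fov'])/2); return f,p['cx'],p['cy'],p
def Tw():
    o=ctrl.get_obs(); T=np.eye(4); T[:3,:3]=R.from_euler('xyz',o['eef_rot']).as_matrix(); T[:3,3]=o['ee_pos']; return T
def c2w(n,T=None):
    p=ctrl.camera_params(n)
    return np.linalg.inv(np.array(p['camera_from_world'])) if 'camera_from_world' in p else T@np.array(p['mount'])
def cloud(n,d,T=None):
    f,cx,cy,p=K(n); v,u=np.mgrid[:420,:560]
    P=np.stack([(u-cx)/f*d,(v-cy)/f*d,d],-1); M=c2w(n,T); return P@M[:3,:3].T+M[:3,3]
def ray(n,u,v,z,T=None):
    f,cx,cy,p=K(n); M=c2w(n,T); r=M[:3,:3]@np.array([(u-cx)/f,(v-cy)/f,1]); o=M[:3,3]; return o+r*(z-o[2])/r[2]
def save(n,im): cv2.imwrite('pics/'+n+'.png',im[:,:,::-1])
E
python3 - <<'E'
from h import *
o=ctrl.get_obs(); print({k:np.round(v,3).tolist() for k,v in o.items()})
im,d=ctrl.camera('top'); save('top0',im); np.savez('top0.npz',im=im,d=d)
for n in ['valve_a','rack','clip_bracket','clip_seat','wipes_box','beaker','dropper_bottle','swab_tub','wafer_carrier_blue']:
    z={'valve_a':.034,'clip_seat':.032}.get(n,0)
    for r in ctrl.place_of('top',n)[:4]: print(n,round(r['score'],2),np.round(r['centre']),np.round(ray('top',*r['centre'],z),3))
E
```

```text
pics
{'time_s': 0.0, 'qpos': [1.178, 0.3, 1.522, -0.0, 1.321, -0.067], 'joint_vel': [-0.001, 0.003, 0.001, -0.001, 0.001, 0.0], 'tau': [0.001, -53.18, -35.274, 0.071, 0.024, -0.0], 'ee_pos': [0.176, 0.521, 0.205], 'eef_rot': [-3.142, 0.001, 1.245], 'force': [-1.249, -0.035, -0.145], 'moment': [0.016, -0.015, 0.015], 'grip_width': 0.094}
valve_a 0.89 [197. 224.] [0.479 0.246 0.034]
valve_a 0.69 [172. 228.] [0.465 0.317 0.034]
valve_a 0.66 [226. 225.] [0.477 0.165 0.034]
rack 0.69 [201. 228.] [0.47 0.24 0.  ]
clip_bracket 0.7 [294. 224.] [ 0.488 -0.033  0.   ]
clip_bracket 0.67 [295. 222.] [ 0.497 -0.034  0.   ]
clip_seat 0.71 [297. 223.] [ 0.488 -0.04   0.032]
wipes_box 0.74 [415. 244.] [ 0.438 -0.389  0.   ]
beaker 0.59 [381. 239.] [ 0.451 -0.288  0.   ]
beaker 0.54 [295. 172.] [ 0.646 -0.031  0.   ]
beaker 0.22 [145. 178.] [0.617 0.413 0.   ]
dropper_bottle 0.69 [146. 176.] [0.622 0.411 0.   ]
swab_tub 0.63 [381. 240.] [ 0.449 -0.288  0.   ]
wafer_carrier_blue 0.79 [360. 250.] [ 0.419 -0.226  0.   ]
wafer_carrier_blue 0.56 [173. 226.] [0.474 0.323 0.   ]
```

Run:
```python
from h import *
z=np.load('top0.npz'); im=z['im']; P=cloud('top',z['d'])
c=cv2.resize(im[150:290,130:410],None,fx=2.85,fy=2.85,interpolation=cv2.INTER_CUBIC); save('topc',c)
def rect(m,n):
    k,l,s,ce=cv2.connectedComponentsWithStats(m.astype(np.uint8))
    for i in np.argsort(-s[1:,4])[:4]+1:
        q=P[l==i]; print(n,s[i],np.round(q.min(0),3),np.round(q.max(0),3), cv2.minAreaRect(q[:,:2].astype(np.float32)))
X,Y,Z=P[...,0],P[...,1],P[...,2]
reg=(X>.3)&(X<.65)&(z['d']>0)
rect(reg&(Z>.004)&(Y>.08)&(Y<.42),'rack')
rect(reg&(Z>.004)&(Y>-.15)&(Y<.08)&(X<.58),'br')
```

```text
rack [ 160  203   83   49 2633] [0.4   0.118 0.004] [0.541 0.359 0.062] ((0.46913179755210876, 0.23926085233688354), (0.13152438402175903, 0.23719368875026703), 5.204221248626709)
rack [ 158  155  100   25 1951] [0.613 0.081 0.004] [0.65  0.341 0.149] ((0.6312896013259888, 0.2105327844619751), (0.03716140612959862, 0.2599392235279083), 0.028005974367260933)
rack [116  94 128  23 774] [0.602 0.08  0.553] [0.644 0.3   0.634] ((0.6213017106056213, 0.19030913710594177), (0.22228780388832092, 0.01276312954723835), 81.54419708251953)
rack [135 165  16  16 181] [0.607 0.397 0.004] [0.642 0.42  0.084] ((0.6243047118186951, 0.4084537625312805), (0.02233339659869671, 0.035020750015974045), 89.73040008544922)
br [280 208  34  35 990] [ 0.437 -0.087  0.004] [0.537 0.008 0.057] ((0.4876217246055603, -0.03981374576687813), (0.09405207633972168, 0.10088694840669632), 89.1370620727539)
br [315 186  26  24 520] [ 0.535 -0.15   0.005] [ 0.58  -0.092  0.127] ((0.5572651028633118, -0.12079255282878876), (0.0584263950586319, 0.04496766999363899), 89.92517852783203)
br [259 204   2   3   3] [0.54  0.069 0.004] [0.546 0.072 0.005] ((0.5422737002372742, 0.07025643438100815), (0.0013919112971052527, 0.006641291547566652), 65.38487243652344)
br [258 194   2   3   3] [0.569 0.073 0.004] [0.575 0.076 0.004] ((0.572137176990509, 0.07414040714502335), (0.0013449883554130793, 0.006675179116427898), 65.43912506103516)
```

View pics/topc.png

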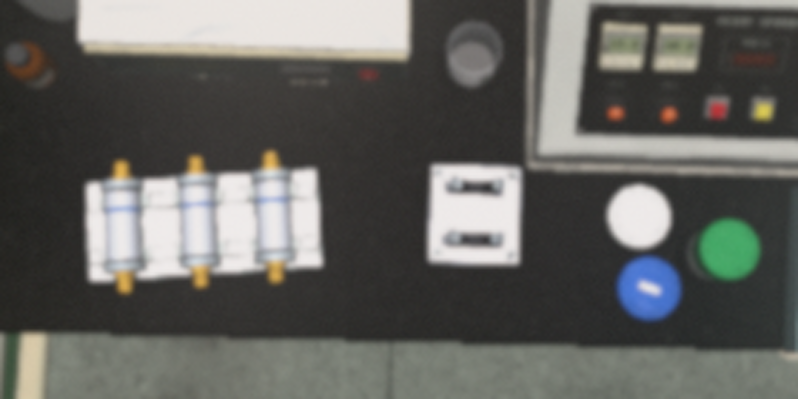

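The top crop shows the rack at left with three valves (crop 122,225 / 198,220 / 272,215), the bracket at (475,215), the beaker behind it, and bystanders at right. Next I'll go above the rack and look with the wrist camera.

```bash
python3 -m inch '[-1.72,3.68,-1,0,0,0,1, -1.72,3.68,-1,0,0,0,1, -1.72,3.68,-1,0,0,0,1, -1.72,3.68,-1,0,0,0,1, -1.72,3.68,-1,0,0,0,1, -1.72,3.68,-1,0,0,0,1, -1.72,3.68,-1,0,0,0,1, -1.72,3.68,-1,0,0,0,1, -1.72,3.68,-1,0,0,0,1, -1.72,3.68,-1,0,0,0,1, 0,0,0,0,0,-0.12,1, 0,0,0,0,0,-0.12,1, 0,0,0,0,0,-0.12,1, 0,0,0,0,0,0,1]'
python3 - <<'E'
from h import *
T=Tw(); im,d=ctrl.camera('wrist'); save('w0',im); np.savez('w0.npz',im=im,d=d,T=T)
print(np.round(T,3)); print(np.round(ctrl.camera_params('wrist')['mount'],3), K('wrist')[0])
for n in ['valve_a','rack']:
    for r in ctrl.place_of('wrist',n)[:4]: print(n,round(r['score'],2),np.round(r['centre']),np.round(ray('wrist',*r['centre'],.034 if n[0]=='v' else 0,T),3))
E
```

```text
time_s: 2.25
ee_pos: [0.4696, 0.2403, 0.3054]
eef_rot: [-3.142, -0.0, 1.604]
force: [1.0, -0.8, 0.5]
grip_width: 0.0938
[[-0.033  0.999 -0.     0.47 ]
 [ 0.999  0.033  0.     0.24 ]
 [ 0.    -0.    -1.     0.305]
 [ 0.     0.     0.     1.   ]]
[[ 1.     0.     0.001 -0.   ]
 [-0.     0.968  0.253 -0.073]
 [-0.001 -0.253  0.968 -0.178]
 [ 0.     0.     0.     1.   ]] 300.2642202960192
valve_a 0.96 [326. 179.] [0.462 0.316 0.034]
valve_a 0.86 [229. 184.] [0.475 0.17  0.034]
valve_a 0.82 [276. 179.] [0.466 0.243 0.034]
rack 0.87 [276. 181.] [0.473 0.243 0.   ]
```

View pics/w0.png

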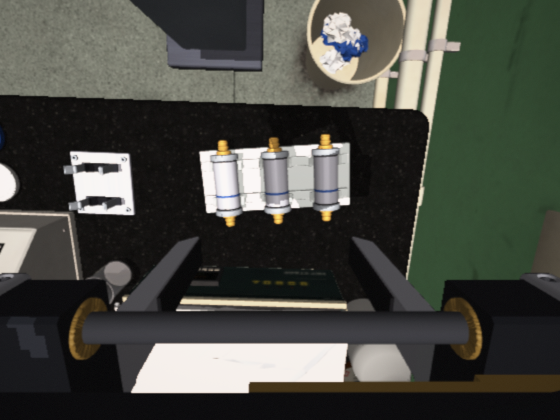

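The wrist view shows the three valves at columns 228/276/326, row ~180, and the bracket at (103,183). I'll fit axes from the depth.

Run:
```python
from h import *
z=np.load('w0.npz'); P=cloud('wrist',z['d'],z['T']); X,Y,Z=P[...,0],P[...,1],P[...,2]
ok=z['d']>0
m=ok&(X>.36)&(X<.58)&(Y>.09)&(Y<.4)&(Z>.037)&(Z<.07)
k,l,s,ce=cv2.connectedComponentsWithStats(m.astype(np.uint8))
for i in range(1,k):
    if s[i,4]<200: continue
    q=P[l==i]; print(s[i,4],q.min(0).round(3),q.max(0).round(3),cv2.minAreaRect(q[:,:2].astype(np.float32)))
    x=np.arange(q[:,0].min()+.03,q[:,0].max()-.03,.004); yy=[(lambda a:(a.min()+a.max())/2)(q[abs(q[:,0]-t)<.003][:,1]) for t in x]
    p=np.polyfit(x-.47,yy,1); print('slope',p[0],'y@.47',p[1])
m=ok&(X>.36)&(X<.58)&(Y>.09)&(Y<.4)&(Z>.003)&(Z<.07)
q=P[m]; print('rack',cv2.minAreaRect(q[:,:2].astype(np.float32)))
m=ok&(X>.40)&(X<.57)&(Y>-.1)&(Y<.05)&(Z>.003)&(Z<.012)
q=P[m]; print('br',len(q),cv2.minAreaRect(q[:,:2].astype(np.float32)), np.median(q[:,2]))
m=ok&(X>.40)&(X<.57)&(Y>-.1)&(Y<.05)&(Z>.02)
q=P[m];print('clips',len(q),cv2.minAreaRect(q[:,:2].astype(np.float32)),q.max(0))
print('table z',np.median(Z[ok&(X>.4)&(X<.55)&(Y>.03)&(Y<.09)]))
```

```text
1703 [0.399 0.291 0.037] [0.526 0.337 0.055] ((0.46241462230682373, 0.31443342566490173), (0.12827256321907043, 0.03882419317960739), 4.957888603210449)
slope 0.10155655650572326 y@.47 0.31610922885478704
1674 [0.405 0.217 0.037] [0.533 0.265 0.056] ((0.4693552553653717, 0.24101956188678741), (0.12898419797420502, 0.04006950557231903), 5.4094929695129395)
slope 0.0893418300432405 y@.47 0.2409607041589889
1671 [0.412 0.143 0.037] [0.541 0.19  0.056] ((0.47622284293174744, 0.16666775941848755), (0.1292571723461151, 0.039599303156137466), 5.086196422576904)
slope 0.09702224078089831 y@.47 0.1661441199580092
rack ((0.4695236086845398, 0.24048534035682678), (0.12926101684570312, 0.23469294607639313), 5.180591106414795)
br 2912 ((0.5032081604003906, -0.04485781863331795), (0.10940825194120407, 0.13251829147338867), 89.7704086303711) 0.007048701815901004
clips 1535 ((0.5145014524459839, -0.04836677014827728), (0.07593287527561188, 0.1402074694633484), 67.51225280761719) [ 0.56996813 -0.00825091  0.11459513]
table z -0.0009176255987339843
```

```bash
python3 -m inch '[0,0,4,0,0,-0.058,0.6, 0,0,5,0,0,0,0.6, 0,0,5,0,0,0,0.6, 0,0,5,0,0,0,0.6, 0,0,3,0,0,0,0.6, 0,0,0,0,0,0,0.6]'
```

```text
time_s: 3.15
ee_pos: [0.4687, 0.2399, 0.0839]
eef_rot: [-3.138, 0.001, 1.662]
force: [0.4, 0.6, 0.3]
grip_width: 0.0565
```

```bash
python3 -m inch '[0,0,3,0,0,0,0.6, 0,0,2.5,0,0,0,0.6, 0,0,1.35,0,0,0,0.6, 0,0,0,0,0,0,0.6, 0,0,0,0,0,0,0.25, 0,0,0,0,0,0,0.25, 0,0,0,0,0,0,0.25, 0,0,0,0,0,0,0.25]' 50
```

```text
time_s: 4.15
ee_pos: [0.4701, 0.2415, 0.018]
eef_rot: [3.14, -0.002, 1.663]
force: [-1.5, 7.6, 2.5]
grip_width: 0.0353
```

```bash
python3 -m inch '[0,0,-1,0,0,0,0.2, 0,0,-2,0,0,0,0.2, 0,0,-3,0,0,0,0.2, 0,0,-4,0,0,0,0.2, 0,0,-3,0,0,0,0.2, 0,0,-2,0,0,0,0.2, 0,0,0,0,0,0,0.2, 0,0,0,0.1,0,0,0.2, 0,0,0,0.1,0,0,0.2, 0,0,0,0.1,0,0,0.2, 0,0,0,0.08,0,0,0.2, 0,0,0,0,0,0,0.2, 0,0,0,0,0,0,0.2, 0,0,0,-0.1,0,0,0.2, 0,0,0,-0.1,0,0,0.2, 0,0,0,-0.1,0,0,0.2, 0,0,0,-0.08,0,0,0.2, 0,0,0,0,0,0,0.2, 0,0,0,0,0,0,0.2]'
cat > mom.py <<'E'
from h import *
import sys
A=[]
for i in range(8):
    ctrl.camera('wrist'); o=ctrl.get_obs(); T=Tw()[:3,:3]; A.append(np.r_[T.T@o['force'],T.T@o['moment']])
A=np.array(A); print('tool F,M',A.mean(0).round(3),'sem',(A.std(0)/8**.5).round(3)); print('rot',np.round(o['eef_rot'],4),'pos',np.round(o['ee_pos'],4),'w',o['grip_width'],o['time_s'])
E
python3 mom.py
```

```text
time_s: 6.52
ee_pos: [0.4696, 0.2403, 0.1672]
eef_rot: [-3.141, -0.0, 1.663]
force: [-0.3, 0.6, -3.7]
grip_width: 0.0353
tool F,M [-0.138  0.13   4.064 -0.024  0.029  0.013] sem [0.248 0.119 0.25  0.011 0.014 0.009]
rot [-3.1412e+00  1.0000e-04  1.6629e+00] pos [0.4697 0.2403 0.1668] w 0.03504397865763995 6.925
```

```bash
python3 -m inch '[0,0,0,-0.1,0,0,0.2, 0,0,0,-0.1,0,0,0.2, 0,0,0,-0.1,0,0,0.2, 0,0,0,-0.08,0,0,0.2, 0,0,0,0,0,0,0.2, 0,0,0,0,0,0,0.2, 0,0,0,0.1,0,0,0.2, 0,0,0,0.1,0,0,0.2, 0,0,0,0.1,0,0,0.2, 0,0,0,0.08,0,0,0.2, 0,0,0,0,0,0,0.2, 0,0,0,0,0,0,0.2]'; python3 mom.py
```

```text
time_s: 8.43
ee_pos: [0.4697, 0.2403, 0.1668]
eef_rot: [3.141, -0.0, 1.663]
force: [0.4, 0.0, -4.1]
grip_width: 0.0353
tool F,M [ 1.230e-01 -1.870e-01  3.947e+00 -2.900e-02  4.400e-02 -3.000e-03] sem [0.161 0.247 0.089 0.009 0.013 0.005]
rot [ 3.1411e+00 -1.0000e-04  1.6631e+00] pos [0.4696 0.2404 0.1671] w 0.035194232555098466 8.825
```

The middle valve's moment doesn't change after tipping either way (Δ −0.005 against an expected ±0.06), so it is stuck. I'll put it back and go to the next one.

```bash
python3 -m inch '[0,0,2,0,0,0,0.2, 0,0,4,0,0,0,0.2, 0,0,4,0,0,0,0.2, 0,0,2.5,0,0,0,0.2, 0,0,1.2,0,0,0,0.2, 0,0,0.9,0,0,0,0.2, 0,0,0.3,0,0,0,0.2, 0,0,0,0,0,0,0.2, 0,0,0,0,0,0,0.4, 0,0,0,0,0,0,0.6, 0,0,0,0,0,0,0.6, 0,0,0,0,0,0,0.6]'
python3 - <<'E'
from h import *
T=Tw(); print(T[:3,3])
for t in [(.4624,.3145),(.4762,.1667)]: print((T[:3,:3].T@(np.r_[t,T[2,3]]-T[:3,3])*100).round(2))
E
```

```text
time_s: 10.32
ee_pos: [0.4697, 0.2403, 0.018]
eef_rot: [3.141, 0.0, 1.663]
force: [0.6, 0.3, -0.4]
grip_width: 0.056
[0.46968138 0.24027273 0.01803567]
[ 7.46 -0.04 -0.  ]
[-7.39 -0.03  0.  ]
```

```bash
python3 -m inch '[0,0,-3,0,0,0,0.6, 0,0,-4.5,0,0,0,0.6, -3.7,0,-1,0,0,0,0.6, -3.7,0,0,0,0,0,0.6, 0,0,0,0,0,0,0.6, 0,0,3,0,0,0,0.6, 0,0,3.5,0,0,0,0.6, 0,0,2,0,0,0,0.6, 0,0,0,0,0,0,0.6, 0,0,0,0,0,0,0.2, 0,0,0,0,0,0,0.2, 0,0,0,0,0,0,0.2, 0,0,0,0,0,0,0.2]' 50
```

```text
time_s: 11.95
ee_pos: [0.4769, 0.1669, 0.0188]
eef_rot: [3.14, -0.0, 1.663]
force: [-1.2, 2.7, 6.2]
grip_width: 0.0355
```

```bash
python3 -m inch '[0,0,-1,0,0,0,0.2, 0,0,-2,0,0,0,0.2, 0,0,-3,0,0,0,0.2, 0,0,-4,0,0,0,0.2, 0,0,-3,0,0,0,0.2, 0,0,-2,0,0,0,0.2, 0,0,0,0,0,0,0.2, 0,0,0,0.1,0,0,0.2, 0,0,0,0.1,0,0,0.2, 0,0,0,0.1,0,0,0.2, 0,0,0,0.08,0,0,0.2, 0,0,0,0,0,0,0.2, 0,0,0,0,0,0,0.2, 0,0,0,-0.1,0,0,0.2, 0,0,0,-0.1,0,0,0.2, 0,0,0,-0.1,0,0,0.2, 0,0,0,-0.08,0,0,0.2, 0,0,0,0,0,0,0.2, 0,0,0,0,0,0,0.2]'; python3 mom.py; python3 -m inch '[0,0,0,-0.1,0,0,0.2, 0,0,0,-0.1,0,0,0.2, 0,0,0,-0.1,0,0,0.2, 0,0,0,-0.08,0,0,0.2, 0,0,0,0,0,0,0.2, 0,0,0,0,0,0,0.2, 0,0,0,0.1,0,0,0.2, 0,0,0,0.1,0,0,0.2, 0,0,0,0.1,0,0,0.2, 0,0,0,0.08,0,0,0.2, 0,0,0,0,0,0,0.2, 0,0,0,0,0,0,0.2]'; python3 mom.py
```

```text
time_s: 14.32
ee_pos: [0.4764, 0.1666, 0.1682]
eef_rot: [-3.141, -0.0, 1.663]
force: [0.0, -0.2, -4.0]
grip_width: 0.0351
tool F,M [-4.300e-02  1.060e-01  3.837e+00  2.100e-02  4.200e-02  1.000e-03] sem [0.208 0.187 0.132 0.01  0.009 0.012]
rot [-3.1412e+00  1.0000e-04  1.6629e+00] pos [0.4765 0.1666 0.1678] w 0.035277746415274355 14.725
time_s: 16.23
ee_pos: [0.4765, 0.1666, 0.1677]
eef_rot: [3.141, 0.0, 1.663]
force: [-0.0, 0.7, -5.1]
grip_width: 0.0355
tool F,M [ 0.186  0.204  4.235 -0.032  0.035  0.017] sem [0.121 0.129 0.16  0.008 0.006 0.011]
rot [ 3.1412 -0.      1.6631] pos [0.4764 0.1666 0.1681] w 0.0352378952824869 16.625
```

```bash
python3 mom.py; python3 -m inch '[0,0,0,0.1,0,0,0.2, 0,0,0,0.1,0,0,0.2, 0,0,0,0.1,0,0,0.2, 0,0,0,0.1,0,0,0.2, 0,0,0,0,0,0,0.2, 0,0,0,0,0,0,0.2, 0,0,0,-0.1,0,0,0.2, 0,0,0,-0.1,0,0,0.2, 0,0,0,-0.1,0,0,0.2, 0,0,0,-0.1,0,0,0.2, 0,0,0,0,0,0,0.2, 0,0,0,0,0,0,0.2]'; python3 mom.py; python3 mom.py
```

```text
tool F,M [ 0.238 -0.008  4.498 -0.034  0.035  0.017] sem [0.155 0.151 0.129 0.01  0.011 0.009]
rot [-3.1416 -0.      1.663 ] pos [0.4764 0.1666 0.1679] w 0.03525500112217891 17.025
time_s: 18.52
ee_pos: [0.4765, 0.1667, 0.1684]
eef_rot: [-3.141, -0.0, 1.663]
force: [-0.3, 0.7, -3.8]
grip_width: 0.0351
tool F,M [-0.333 -0.152  4.324  0.033  0.024  0.012] sem [0.159 0.191 0.09  0.008 0.005 0.008]
rot [-3.1410e+00  1.0000e-04  1.6629e+00] pos [0.4765 0.1666 0.1678] w 0.03530517955738088 18.925
tool F,M [ 0.073 -0.193  4.254  0.031  0.03   0.023] sem [0.114 0.149 0.203 0.009 0.007 0.009]
rot [ 3.1416 -0.      1.663 ] pos [0.4764 0.1666 0.168 ] w 0.035237475733003815 19.325
```

The right-hand valve works: Mx flips ±0.03 and this was repeatable. Next I look at the bracket from the side so that the held valve doesn't hide it.

```bash
python3 -m inch '[-2.2,0.1,-0.8,0,0,0,0.2, -2.2,0.1,-0.8,0,0,0,0.2, -2.2,0.1,-0.8,0,0,0,0.2, -2.2,0.05,-0.6,0,0,0.04,0.2, 0,0,0,0,0,0.055,0.2, 0,0,0,0,0,0,0.2, 0,0,0,0,0,0,0.2]'
python3 - <<'E'
from h import *
T=Tw(); im,d=ctrl.camera('wrist'); save('w1',im); np.savez('w1.npz',im=im,d=d,T=T)
print(T[:3,3].round(4),ctrl.get_obs()['eef_rot'])
for n,z in [('clip_bracket',0),('clip_seat',.032),('valve_a',.034)]:
    for r in ctrl.place_of('wrist',n)[:4]: print(n,round(r['score'],2),np.round(r['centre']),np.round(ray('wrist',*r['centre'],z,T),4))
P=cloud('wrist',d,T); X,Y,Z=P[...,0],P[...,1],P[...,2]
ok=(d>0)&(X>.41)&(X<.56)&(Y>-.12)&(Y<.03)
for a,b in [(.004,.06),(.004,.011),(.02,.06),(.045,.06)]:
    m=ok&(Z>a)&(Z<b); k,l,s,ce=cv2.connectedComponentsWithStats(m.astype(np.uint8))
    for i in range(1,k):
        if s[i,4]>40: q=P[l==i]; print(a,b,s[i],q.min(0).round(4),q.max(0).round(4),np.round(q.mean(0),4),cv2.minAreaRect(q[:,:2].astype(np.float32)))
E
```

```text
time_s: 20.2
ee_pos: [0.4879, 0.0795, 0.1979]
eef_rot: [-3.141, 0.0, 1.569]
force: [0.2, -0.6, -3.8]
grip_width: 0.0349
[0.4879 0.0795 0.1979] [-3.14141142e+00  1.90349525e-05  1.56945273e+00]
clip_bracket 0.69 [182. 191.] [ 0.4872 -0.0395  0.    ]
clip_seat 0.56 [178. 197.] [ 0.489 -0.034  0.032]
clip_seat 0.37 [277. 261.] [0.5696 0.0817 0.032 ]
valve_a 0.79 [481. 176.] [0.4637 0.3157 0.034 ]
valve_a 0.73 [274. 260.] [0.5672 0.0779 0.034 ]
valve_a 0.71 [418. 179.] [0.4678 0.2441 0.034 ]
valve_a 0.36 [177. 195.] [ 0.4858 -0.0344  0.034 ]
0.004 0.06 [ 142  151   79   79 5797] [ 0.4371 -0.0837  0.004 ] [0.5372 0.0093 0.0541] [ 0.484  -0.0349  0.0119] ((0.48717108368873596, -0.03720097243785858), (0.0928165540099144, 0.10004353523254395), 89.90409851074219)
0.004 0.06 [ 99 228  48  36 839] [ 0.5342 -0.1199  0.0064] [ 0.56   -0.0888  0.06  ] [ 0.5432 -0.0991  0.0323] ((0.5470637679100037, -0.10433266311883926), (0.031203493475914, 0.02573881298303604), 89.80430603027344)
0.004 0.011 [ 142  151   79   79 4414] [ 0.4371 -0.0837  0.004 ] [0.5372 0.0093 0.011 ] [ 0.4837 -0.0333  0.0072] ((0.
[... 1835 characters left out ...]
11669725179672241), 86.41616821289062)
0.045 0.06 [147 216  10  12  84] [ 0.5078 -0.0651  0.0452] [ 0.5193 -0.057   0.0535] [ 0.5135 -0.061   0.0491] ((0.513495922088623, -0.06073221564292908), (0.011938516050577164, 0.007618236355483532), 9.090117454528809)
0.045 0.06 [192 217   5  11  46] [ 0.5083 -0.0163  0.0451] [ 0.5194 -0.0094  0.0541] [ 0.5135 -0.0122  0.0501] ((0.5138812065124512, -0.012796345166862011), (0.006532002240419388, 0.011252296157181263), 87.02974700927734)
0.045 0.06 [ 99 241  32  23 228] [ 0.5381 -0.1197  0.0451] [ 0.5598 -0.0914  0.06  ] [ 0.5443 -0.0994  0.0526] ((0.5428271889686584, -0.10106048732995987), (0.034390516579151154, 0.016956746578216553), 51.6726188659668)
```

View pics/w1.png

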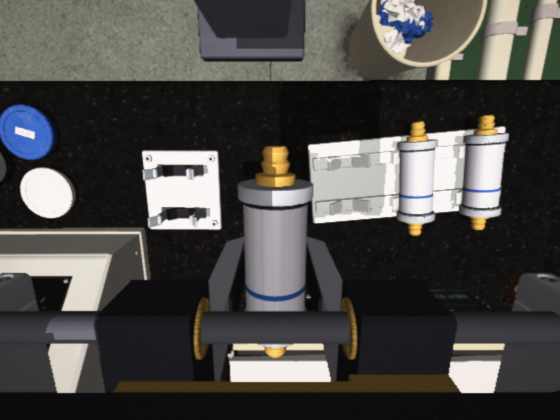

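The bracket's plate is at px (182,191) and the held valve is in the middle. I'll measure the held valve's offset with the same camera.

Run:
```python
from h import *
z=np.load('w1.npz'); T=z['T']; P=cloud('wrist',z['d'],T); p=(P-T[:3,3])@T[:3,:3]  # tool coords
x,y,zz=p[...,0],p[...,1],p[...,2]
m=(z['d']>0)&(abs(x)<.03)&(abs(y)<.09)&(zz>-.05)&(zz<.02)
q=p[m]; print(len(q),q.min(0).round(4),q.max(0).round(4))
for t in np.arange(-.07,.075,.005):
    s=q[abs(q[:,1]-t)<.0025]
    if len(s)>5: print(round(t,3),len(s),'x',s[:,0].min().round(4),s[:,0].max().round(4),'top z',np.percentile(s[:,2],3).round(4))
im=z['im'].astype(int); b=m&(im[...,2]>im[...,0]+40); print('ring y',p[b][:,1].min(),p[b][:,1].max(),np.median(p[b][:,1]))
```

```text
11535 [-0.03   -0.0657 -0.05  ] [0.0295 0.0641 0.0007]
-0.065 167 x -0.0071 0.0062 top z -0.0221
-0.06 243 x -0.0071 0.0063 top z -0.0221
-0.055 259 x -0.0077 0.0075 top z -0.0226
-0.05 400 x -0.011 0.0103 top z -0.026
-0.045 1029 x -0.021 0.02 top z -0.0355
-0.04 678 x -0.0211 0.0203 top z -0.0359
-0.035 537 x -0.0182 0.0174 top z -0.0331
-0.03 592 x -0.0178 0.0171 top z -0.0329
-0.025 574 x -0.018 0.0173 top z -0.033
-0.02 563 x -0.0181 0.0173 top z -0.0328
-0.015 551 x -0.0176 0.0168 top z -0.0329
-0.01 2022 x -0.03 0.0295 top z -0.0488
-0.005 736 x -0.0195 0.019 top z -0.0467
0.0 632 x -0.0182 0.0174 top z -0.0467
0.005 629 x -0.0182 0.0175 top z -0.0463
0.01 520 x -0.0181 0.0174 top z -0.0332
0.015 461 x -0.0178 0.017 top z -0.0329
0.02 469 x -0.018 0.0172 top z -0.0326
0.025 157 x -0.0182 0.0166 top z -0.0308
0.03 15 x -0.0174 0.0167 top z -0.0229
0.035 12 x -0.0199 0.0192 top z -0.0102
0.04 25 x -0.0051 0.0066 top z -0.0359
0.045 80 x -0.0104 0.0096 top z -0.0352
0.055 24 x -0.0044 0.0036 top z -0.0221
0.06 146 x -0.0071 0.0064 top z -0.0213
0.065 14 x -0.0038 0.0043 top z -0.0206
ring y 0.012708038893002859 0.016972974950865822 0.014590770515704527
```

```bash
python3 -m inch '[-2.3,0,0,0,0,0,0.2, -3.5,0,0,0,0,0,0.2, -3.5,0,0,0,0,0,0.2, -2.33,-0.04,0,0,0,0,0.2, 0,0,2.5,0,0,0,0.2, 0,0,4,0,0,0,0.2, 0,0,4,0,0,0,0.2, 0,0,3,0,0,0,0.2, 0,0,1,0,0,0,0.2, 0,0,0,0,0,0,0.2, 0,0,0,0,0,0,0.2]'
python3 - <<'E'
from h import *
T=Tw(); im,d=ctrl.camera('wrist'); save('w2',im); np.savez('w2.npz',im=im,d=d,T=T); o=ctrl.get_obs(); print(o['ee_pos'],o['force'])
P=cloud('wrist',d,T); X,Y,Z=P[...,0],P[...,1],P[...,2]
for a,b in [(.45,.468),(.505,.522)]:
    m=(d>0)&(X>a)&(X<b)&(Y>-.1)&(Y<.03)&(Z>.042)&(Z<.058); 
    q=P[m]; print(len(q),[ (s.min(0).round(4),s.max(0).round(4)) for s in (q[q[:,1]<-.037-.02],q[q[:,1]>-.037+.02]) if len(s)])
m=(d>0)&(abs(X-.487)<.08)&(abs(Y+.037)<.07)&(Z>.004)&(Z<.011); q=P[m]; print(len(q),q.min(0),q.max(0))
E
```

```text
time_s: 21.78
ee_pos: [0.488, -0.037, 0.0542]
eef_rot: [3.14, 0.0, 1.568]
force: [-0.1, 0.2, -4.8]
grip_width: 0.0351
[ 0.4879861  -0.03704983  0.05414897] [ 0.31914985  0.14694404 -3.69654065]
402 [(array([ 0.4538, -0.0646,  0.0445]), array([ 0.4655, -0.0581,  0.0533])), (array([ 0.4538, -0.0166,  0.0434]), array([ 0.466 , -0.0092,  0.0539]))]
36 [(array([ 0.5123, -0.0599,  0.0442]), array([ 0.5193, -0.0584,  0.0478])), (array([ 0.5131, -0.0166,  0.0431]), array([ 0.5197, -0.0152,  0.0465]))]
4236 [ 0.43677088 -0.08302915  0.00411306] [0.51404124 0.00932846 0.01099541]
```

View pics/w2.png

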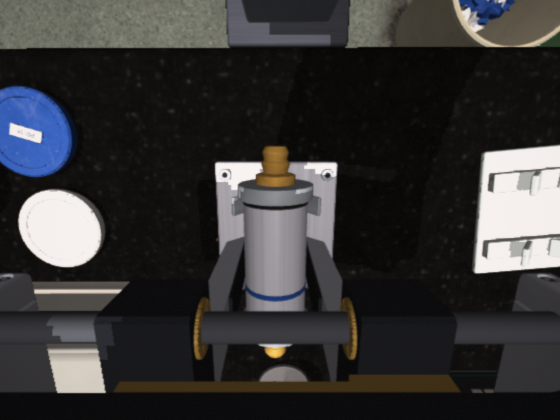

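```bash
python3 -m inch '[0,-0.05,0.8,0,0,0,0.2, 0,0,0.6,0,0,0,0.2, 0,0,0.3,0,0,0,0.2, 0,0,0,0,0,0,0.2]'; python3 -m inch '[0,0,0.2,0,0,0,0.2, 0,0,0.2,0,0,0,0.2, 0,0,0,0,0,0,0.2]';python3 -m inch '[0,0,0.2,0,0,0,0.2, 0,0,0.2,0,0,0,0.2, 0,0,0,0,0,0,0.2]'
```

```text
time_s: 22.32
ee_pos: [0.4867, -0.0369, 0.0357]
eef_rot: [-3.141, -0.0, 1.568]
force: [0.0, 1.2, -4.1]
grip_width: 0.0353
time_s: 22.7
ee_pos: [0.4872, -0.0369, 0.0322]
eef_rot: [3.141, -0.0, 1.568]
force: [1.4, 1.8, -1.0]
grip_width: 0.0347
time_s: 23.08
ee_pos: [0.4872, -0.0369, 0.0281]
eef_rot: [3.141, 0.0, 1.568]
force: [2.4, 2.8, -0.4]
grip_width: 0.0352
```

```bash
python3 -m inch '[0,0,0.2,0,0,0,0.2, 0,0,0.2,0,0,0,0.2, 0,0,0,0,0,0,0.2]'; python3 -m inch '[0,0,0.2,0,0,0,0.2, 0,0,0.2,0,0,0,0.2, 0,0,0,0,0,0,0.2]'; python3 -m inch '[0,0,0.2,0,0,0,0.2, 0,0,0,0,0,0,0.2]'
```

```text
time_s: 23.45
ee_pos: [0.4866, -0.037, 0.0236]
eef_rot: [-3.141, -0.0, 1.568]
force: [2.9, 2.6, -3.4]
grip_width: 0.0352
time_s: 23.82
ee_pos: [0.4862, -0.0369, 0.0192]
eef_rot: [-3.14, -0.0, 1.568]
force: [1.6, 2.3, -7.9]
grip_width: 0.0353
time_s: 24.08
ee_pos: [0.4865, -0.037, 0.0176]
eef_rot: [-3.141, -0.0, 1.568]
force: [0.7, 1.9, -7.3]
grip_width: 0.0355
```

The force climbed and then went negative, so the clips are pulling the valve in. A last bit down, then release and lift.

```bash
python3 -m inch '[0,0,0.1,0,0,0,0.2, 0,0,0.05,0,0,0,0.2, 0,0,0,0,0,0,0.2, 0,0,0,0,0,0,0.2]'; python3 -m inch '[0,0,0,0,0,0,0.45, 0,0,0,0,0,0,0.55, 0,0,0,0,0,0,0.55, 0,0,0,0,0,0,0.55]'
```

```text
time_s: 24.58
ee_pos: [0.4869, -0.0368, 0.0171]
eef_rot: [3.141, -0.0, 1.568]
force: [-4.0, 5.9, 5.6]
grip_width: 0.0352
time_s: 25.08
ee_pos: [0.4868, -0.037, 0.0165]
eef_rot: [3.141, 0.0, 1.568]
force: [0.1, 0.1, -0.5]
grip_width: 0.0516
```

```bash
python3 -m inch '[0,0,-1,0,0,0,0.55, 0,0,-2,0,0,0,0.55, 0,0,-4,0,0,0,0.55, 0,0,-5,0,0,0,0.55, 0,0,-5,0,0,0,0.55, 3,0,-1,0,0,0,0.55, 3,0,0,0,0,0,0.55, 3,0,0,0,0,0,0.55, 0,0,0,0,0,0,0.55, 0,0,0,0,0,0,0.55]'
python3 - <<'E'
from h import *
T=Tw(); im,d=ctrl.camera('wrist'); save('w3',im); np.savez('w3.npz',im=im,d=d,T=T)
P=cloud('wrist',d,T); X,Y,Z=P[...,0],P[...,1],P[...,2]
def axis(n,c,yaw):
    u=np.array([np.cos(yaw),np.sin(yaw)]); v=np.array([-u[1],u[0]])
    a=(P[...,:2]-c)@u; b=(P[...,:2]-c)@v; m=(d>0)&(abs(a)<.07)&(abs(b)<.025)&(Z>.03)&(Z<.07)
    mid=m&(abs(a)<.034)
    print(n,'along ext',a[m&(abs(b)<.006)].min().round(4),a[m&(abs(b)<.006)].max().round(4),'tube top z',[np.percentile(Z[mid&(abs(a-t)<.004)&(abs(b)<.012)],95).round(4) for t in (-.03,-.016,-.01,0,.01,.016,.03)],
     'b centre',[np.round([b[mid&(abs(a-t)<.004)&(abs(b)<.0205)&(Z>.04)].min(),b[mid&(abs(a-t)<.004)&(abs(b)<.0205)&(Z>.04)].max()],4).tolist() for t in (-.01,0,.01)],
     'collar z',[Z[m&(abs(abs(a)-.041)<.003)&(a*s>0)].max().round(4) if (m&(abs(abs(a)-.041)<.003)&(a*s>0)).any() else None for s in(-1,1)])
axis('clip',(.487,-.037),0); axis('mid',(.4694,.241),.0904); axis('left',(.4624,.3145),.0904)
E
```

```text
time_s: 26.32
ee_pos: [0.487, 0.0526, 0.1968]
eef_rot: [3.141, 0.0, 1.568]
force: [-0.5, -0.4, -0.5]
grip_width: 0.0515
clip along ext -0.0655 0.064 tube top z [np.float64(0.0498), np.float64(0.05), np.float64(0.0501), np.float64(0.0498), np.float64(0.0499), np.float64(0.0499), np.float64(0.05)] b centre [[-0.0153, 0.0164], [-0.0156, 0.0158], [-0.0148, 0.0154]] collar z [np.float64(0.0536), np.float64(0.0533)]
mid along ext -0.065 0.0649 tube top z [np.float64(0.052), np.float64(0.0522), np.float64(0.0523), np.float64(0.0521), np.float64(0.052), np.float64(0.0522), np.float64(0.0521)] b centre [[-0.0168, 0.0155], [-0.0174, 0.0144], [-0.0169, 0.0153]] collar z [np.float64(0.0561), np.float64(0.0551)]
left along ext -0.0648 0.0653 tube top z [np.float64(0.0519), np.float64(0.052), np.float64(0.0518), np.float64(0.052), np.float64(0.0521), np.float64(0.0521), np.float64(0.0519)] b centre [[-0.0166, 0.0142], [-0.0167, 0.0132], [-0.0167, 0.0136]] collar z [np.float64(0.0557), np.float64(0.0559)]
```

View pics/w3.png

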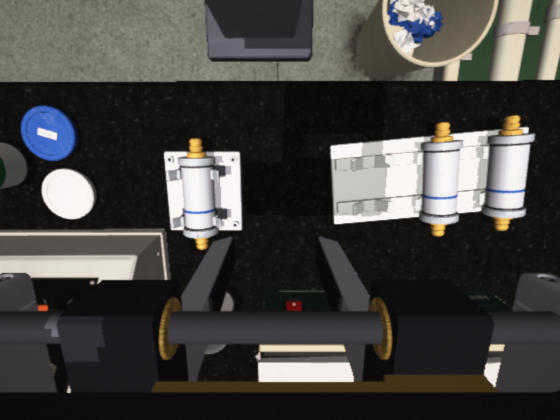

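The valve is seated in the clips at px (198,190): axis 32 mm high, level, centred to about 1 mm. The two dead valves lie in the rack's cradles with their axes at 34 mm.

```bash
python3 -c "
from station import ctrl
print(ctrl.hand_in(), ctrl.get_obs()['time_s'])"
```

```text
the job is handed in; nothing more can be done
the job is handed in; nothing more can be done
```

The working valve is snapped home in both clips, and the job was handed in at about 26 s of the 72 s.

- **Finding it:** I lifted the middle valve and rocked it ±0.38 rad. The moment at level did not change (difference −0.005 ± 0.014 N m), so its poppet is stuck and I put it back. The valve nearest the bracket changed from +0.02 to −0.03 N m and back to +0.03 on a repeat, about the ±0.03 N m a sliding 140 g poppet gives, so it is the working one. I never lifted the third valve, since only one works.
- **Pressing in:** I pushed it down in 2 mm steps. In the readings between steps the force stayed at or below about 10 N. It then turned negative as the clips pulled the valve in, and I released it.
- **Last check:** The wrist camera's depth put the clipped valve's axis at 32 mm, level, within about 1 mm of the seat along and across. The two dead valves lie in the rack's cradles with their axes at 34 mm. The gripper was clear, and in the views I had nothing else looked moved, though I did not measure the bystanders. No check failed or disagreed beyond a 2–3 mm offset in the coarse first top view.

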